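# Pack the last cup and stack the second tote facing the right way

## Task

Stand the last cup upright in the packed tote, in the gap between the two cups already there. Then take the empty tote out of the sloping stand and stack it squarely on the packed one, turned end for end to it (blue ends opposite) so that it rests on the stacking shoulders and does not nest down onto the cups. Set cup and tote down gently, and leave the crock, the tool pot and the glaze jar where they are.

Things in the scene. Friction and masses are not known exactly. Their poses are not given: they have to be found in the camera images.
- lower: Packed tote, loose on the bench at any yaw, two cups in it: grey plastic stack-and-nest tote, one end blue, 261 x 175 mm over the rim, 100 mm high, 0.3 kg. Origin: centre of the underside; x along its length to the blue end, y along its width, z up. Walls slope in 7 degrees to a base 230 x 144 mm; floor 4 mm thick.
- lower_blue_end (a point): Middle of the top of the packed tote's blue end rim (x 125.5, y 0, z 100 mm in its frame). The rim all round is an upright band 10 mm thick, 30 mm deep (z 70 to 100 mm); inside faces at x +-120.5 and y +-77.5 mm.
- lower_seat (a point): Centre of the packed tote at the height of its shoulder tops (0, 0, 90 mm in its frame). Inside each long side stand two shoulders, centred at x 84 and x -42 mm, 44 mm wide at the foot, 22 at the top, reaching in to y +-47 mm at the floor, +-58 at the top. A tote turned end for end stands on their tops with its origin here, with 4 mm play to the rim; one facing the same way sinks past them onto the cups.
- upper: Empty tote, the same in every measure and in its axes as the packed one, loose, lying in the sloping stand: its underside flat on the deck, so it leans 30 degrees with its mouth towards the robot's side, its length level across the slope, the blue end to the left seen from the robot (its x = the stand's y).
- upper_blue_end (a point): Middle of the top of the empty tote's blue end rim (x 125.5, y 0, z 100 mm in its frame). The 10 mm rim can be pinched at either end near y 0 (mid-line at x +-125.5 mm).
- upper_side (a point): Middle of the top of one long side's rim of the empty tote (x 10, y 82.5, z 100 mm in its frame). Either long side (y +-82.5 mm) can be pinched between x -15 and 45 mm, clear of the shoulders inside.
- last_cup: The last cup: unglazed terracotta tumbler standing alone on the bench near the middle, 76 mm high, 64 mm across the rim, 48 mm across the foot, about 60 mm across at 60 mm up, wall 4.5 mm, about 0.15 kg. Origin: centre of the underside, z up.
- cup_a: cup like the last one, standing in the packed tote near its blue end (about x = +80 mm); origin at the centre of its underside, z up
- cup_b: cup like the last one, standing in the packed tote near its plain end (about x = -80 mm); origin at the centre of its underside, z up. Between the two cups' rims is a gap of about 94 mm.
- stand: Tilt stand, fixed to the bench: green sheet deck 176 x 262 mm on a dark tube frame, sloping 30 degrees down towards the robot's side (its own -x), low edge with an upright lip 24 mm high above the deck that stops the tote. Origin: on the bench under the middle of the deck, whose surface there is 65 mm up; x points up the slope, y to its left, z up.
- crock: bystander: dark brown stoneware crock, 116 mm across, 118 mm high, origin at the centre of its underside
- tool_pot: bystander: blue ceramic pot with wooden tools, 72 mm across, pot 95 mm high, tools to 165 mm, origin at the centre of its underside
- glaze_jar: bystander: glaze jar with white lid, 76 mm across, 95 mm high, origin at the centre of its underside

How it is judged (in metres and radians):
On the way:
1. the last cup stands upright on the packed tote's floor between the other two, let go (z of last_cup in the frame of lower between -0.002 and 0.01 m and x of last_cup in the frame of lower between -0.1 and 0.1 m and y of last_cup in the frame of lower between -0.055 and 0.055 m and angle between last_cup's own z axis and vertical below 0.12 rad and x of last_cup in the frame of lower between -0.04 and 0.04 m and linear speed of last_cup below 0.02 m/s and contact force between the fingers and last_cup below 0.1 N), for 0.2 s.
At the end, for the whole second after the job is handed in: Second tote at rest on the packed one's shoulders (underside 86 to 94 mm above the lower's), centred within 8 mm, parallel within 0.03 rad, blue end over plain end; packed tote level; three cups upright within 0.12 rad on its floor, the last within 40 mm of mid-length (z of upper in the frame of lower between 0.086 and 0.094 m and x of upper in the frame of lower between -0.008 and 0.008 m and y of upper in the frame of lower between -0.008 and 0.008 m and x of upper_blue_end in the frame of lower below -0.11 m and angle between the z axis of upper and the z axis of lower, either way round below 0.03 rad and angle between lower's own z axis and vertical below 0.03 rad and linear speed of each of upper, lower below 0.01 m/s and z of last_cup in the frame of lower between -0.002 and 0.01 m and x of last_cup in the frame of lower between -0.1 and 0.1 m and y of last_cup in the frame of lower between -0.055 and 0.055 m and angle between each of last_cup, cup_a, cup_b's own z axis and vertical below 0.12 rad and x of last_cup in the frame of lower between -0.04 and 0.04 m and z of cup_a in the frame of lower between -0.002 and 0.01 m and x of cup_a in the frame of lower between -0.1 and 0.1 m and y of cup_a in the frame of lower between -0.055 and 0.055 m and z of cup_b in the frame of lower between -0.002 and 0.01 m and x of cup_b in the frame of lower between -0.1 and 0.1 m and y of cup_b in the frame of lower between -0.055 and 0.055 m); the robot touches nothing.
It fails at once if the empty tote presses on a cup (contact force between upper and last_cup above 2 N or contact force between upper and cup_a above 2 N or contact force between upper and cup_b above 2 N).
It fails at once if the last cup or the empty tote is let fall instead of set down (moving faster than 0.4 m/s with no finger on it, a drop of some 8 mm) ((contact force between the fingers and last_cup below 0.05 N and linear speed of last_cup above 0.4 m/s) or (contact force between the fingers and upper below 0.05 N and linear speed of upper above 0.4 m/s)).
It fails at once if the last cup (40 N) or the empty tote (60 N) is forced down hard on the packed tote (contact force between last_cup and lower above 40 N or contact force between upper and lower above 60 N).
It fails at once if the crock, tool pot or glaze jar is shifted more than 30 mm (distance of any of crock, tool_pot, glaze_jar from where it was at the start of the episode above 0.03 m).
It also fails if it takes over 64 s, if anything falls off the work surface, if the arm or the gripper's body presses on something with over 40 N, if the wrist force passes 120 N, or if a joint passes its speed limit or range.

## Robot

A 7-joint arm with a two-finger parallel gripper is mounted at the origin on the work surface. World frame = base frame: x ahead of the robot, y to its left, z up, the work surface at z = 0. Lengths are in mm, angles in rad, forces in N, time in s.
With the tool pointing down it reaches from about 425 to 875 mm from the base axis. Payload 8.4 kg.
Tool frame: the origin (TCP) lies midway between the tips of the shut fingers; the grasp point (between the pads) lies 19 mm behind it; z points along the fingers, y is the line along which they close (so a half turn about z gives the same grasp; the last joint's range is limited). The gripper opens to 85 mm and grips with 20 to 120 N. Pads are 22 mm wide; open, the fingers measure 114 mm over their backs; the gripper's body (76 mm by 85 mm) begins 54 mm behind the grasp point. The pads swing forward as they close: fully open they stand 13 mm farther back than shut.
Start: joints at [-1.428, 0.333, 0.04, 1.465, -0.013, 1.343, -0.059], TCP at [155.646, 631.061, 231.308] pointing down, gripper open.
Joint ranges: [-2.58, 2.58], [-0.38, 2.09], [-1.3, 1.39], [0.25, 2.4], [-1.5, 4.64], [0.08, 2.09], [-2.65, 2.65]. Speed limits (rad/s): [2.22, 2.22, 2.79, 2.79, 3.14, 3.14, 3.14].

## Interface

Orientations are given as a unit quaternion [x, y, z, w].
In Python, from bench import r gives the robot as it stands. The module is installed in compiled form; this text tells all that it offers.
- The arm moves only by the tool carry_out, never from a script. Its argument "moves" is text: rows parted by semicolons, each of 5 numbers parted by spaces: the shift along the tool's x, y, z in cm, then the turn about the tool's z in rad, then the opening, from 0 (shut) to 1 (fully open). A call has 1 to 5 rows; each row shifts and turns the commanded pose from where the row before left it, along the tool's axes as they then stand; what a row does not reach is not made up. A row lasts 1/12 s, in which the tool goes at most 41.7 mm and 7.16 degrees, less where a joint would pass 70% of its speed; a pose out of reach is approached as far as the arm can. A call with a gripper value outside its range is refused whole. The fingers move at their own pace and stop on an object; "newtons" is the grip in N (left out, the last holds). Time passes only in rows, so rows that do not move let the fingers close. It gives the time, the measured TCP pose, the force, the opening and the grip force at its end, in the units of the state.
- r.get_state(): the state, without advancing time (a new reading comes with each control period).
- r.read_camera(name): name is "side" or "top"; returns a dict with "img" (400x640x3 uint8, red, green, blue), "range_z" (400x640 float32, mm along the optical axis (not along the pixel's ray), 0 where there is no reading), "K" (3x3 intrinsics, pixels), "k1" (the pictures are not rectified: a ray, as slopes to the right and down, at radius r is drawn at 1 + k1 r^2 times it, then the intrinsics apply), "R" (3x3) and "t" (3): a world point X has camera coordinates R X + t. Camera axes: x right, y down, z forward; pixel columns grow to the right and rows downward; lengths in mm; the calibration is good to about 2 mm. A picture is of the moment at which its call begins.
- r.close_job(): hands the job in; it is judged then, once.
The state is a dict: "time_s": time; "joint_pos": joint angles; "qd": joint speeds; "joint_torque": joint torques, N m; "eef_pos": TCP position; "orientation": TCP orientation; "ft_force": force on the tool from outside, world axes, zero at the start; "ft_torque": the same for the moment, N m; "opening": opening from 0.0 (shut) to 1.0 (fully open); "finger_force": force on a finger pad.
Only numpy, scipy, OpenCV 4.12 (cv2) and the standard library are available. Lean on these libraries where they do the work, as an engineer would, in place of code of your own. Each camera call takes 0.05 s, during which the arm holds its last target. There are 200 camera calls.

## Working session

There is one attempt and no reset: what is moved stays moved. The work goes in short steps, Python scripts to look and compute and a tool call to move; the robot and the scene stay as the last step left them, time stands still between calls to the robot, and variables do not carry over. Pictures are saved under pics/ and viewed, at most 10 in all, crops included, and the job is handed in when it is done.

Besides the shell and the picture viewer there is one more tool, called after "Call:" in YAML: its name, and indented under it one key for each argument. carry_out: Moves the arm, as the interface text tells. Its arguments: {"type":"object","properties":{"moves":{"type":"string"},"newtons":{"type":"number"}},"required":["moves"]}

```bash
mkdir -p pics; cat > h.py <<'E'
import numpy as np, cv2
from bench import r
from scipy.spatial.transform import Rotation as Ro
def cam(n):
    c=r.read_camera(n); return c
def cloud(c):
    K=np.array(c["K"]);z=c["range_z"].astype(float)
    v,u=np.mgrid[0:400,0:640]
    p=cv2.undistortPoints(np.stack([u,v],-1).reshape(-1,1,2).astype(float),K,np.array([c["k1"],0,0,0,0.]),None).reshape(400,640,2)
    P=np.dstack([p[...,0]*z,p[...,1]*z,z])
    return (P-np.array(c["t"]))@np.array(c["R"])   # R^T(P-t)
E
python3 - <<'E'
from h import *
for n in("top","side"):
    c=cam(n); cv2.imwrite(f"pics/{n}0.png",c["img"][...,::-1]); np.save(n+"0.npy",cloud(c)); np.save(n+"i0.npy",c["img"])
    print(n,c["K"],c["k1"],c["R"],c["t"])
print(r.get_state())
E
```

```text
top [[407.27414629   0.         313.51868758]
 [  0.         407.27414629 199.18169936]
 [  0.           0.           1.        ]] -0.018878854304222516 [[-0.02706275 -0.9993837  -0.02235672]
 [-0.9945636   0.02916843 -0.09996219]
 [ 0.1005527   0.01952993 -0.99474003]] [  29.13037069  592.57846401 1330.91824082]
side [[375.72819433   0.         316.63493407]
 [  0.         375.72819433 196.55813797]
 [  0.           0.           1.        ]] -0.02787729516066059 [[ 0.70117191 -0.71291079  0.0107776 ]
 [-0.52142823 -0.52303472 -0.67420121]
 [ 0.48628238  0.46711121 -0.73846907]] [-404.44012523  383.92087116  821.23438889]
{'time_s': 0.1, 'joint_pos': array([-1.42822158,  0.33379967,  0.03988949,  1.46614416, -0.01341296,
        1.34330736, -0.05850827]), 'qd': array([ 0.00164769,  0.0005991 ,  0.00105616, -0.00095675,  0.00111238,
       -0.00047161, -0.00085422]), 'joint_torque': array([ 4.39855474e-03, -6.60027981e+01,  1.37076505e+00, -4.06476831e+01,
        1.71368534e-02,  9.10549541e-03, -2.09053570e-05]), 'eef_pos': array([155.56051786, 630.70263551, 230.55557926]), 'orientation': array([ 1.20613770e-01,  9.92699267e-01, -6.94931728e-04, -4.19289347e-05]), 'ft_force': array([0.96605339, 0.48399309, 0.18690967]), 'ft_torque': array([-0.01689611, -0.01375812,  0.02884658]), 'finger_force': 0.0, 'opening': 1.0005457191584903}
```

View pics/top0.png

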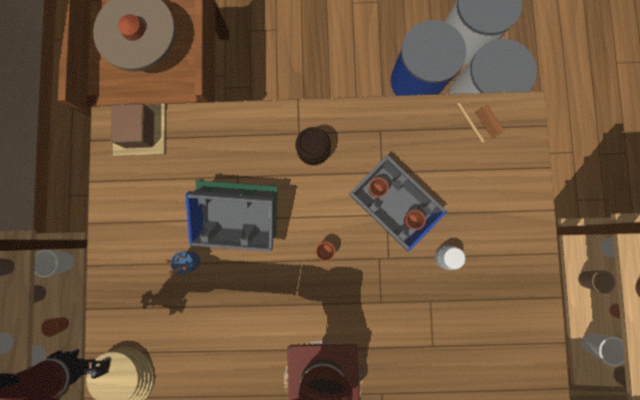

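View pics/side0.png

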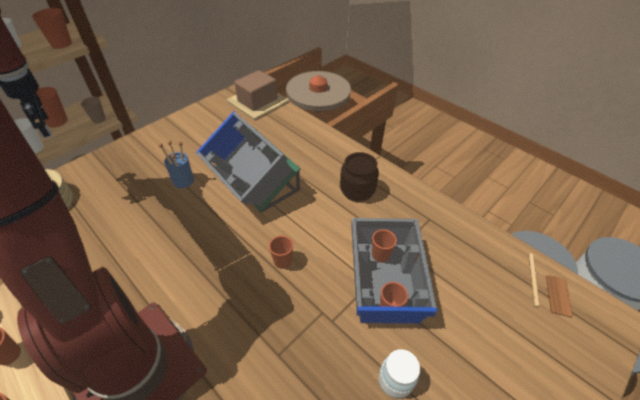

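The top view shows the last cup at (326,250) and the packed tote centred at (398,202), with its blue end to the lower right. The empty tote in the stand is at (232,220), blue end left. The jar is at (451,258), the crock at (313,145) and the tool pot at (185,262). The side view agrees.

```bash
python3 - <<'E'
from h import *
T=np.load("top0.npy");I=np.load("topi0.npy").astype(int);S=np.load("side0.npy")
def reg(P,u0,u1,v0,v1): return P[v0:v1,u0:u1].reshape(-1,3)
b=reg(T,330,380,300,340);print("bench z",np.median(b[:,2]))
for nm,P,w in(("top",T,(345,452,150,255)),("side",S,(345,440,212,328))):
    p=reg(P,*w);m=(p[:,2]>93)&(p[:,2]<108);q=p[m]
    print(nm,"lower",len(q),np.median(q[:,2]),cv2.minAreaRect(q[:,:2].astype(np.float32)))
for nm,P,w,zr in(("cup",T,(312,342,236,266),(66,85)),("cupS",S,(265,298,230,272),(66,85)),("jar",T,(434,470,242,275),(85,105)),("crock",T,(292,335,122,168),(105,130)),("pot",T,(168,202,245,276),(80,110))):
    p=reg(P,*w);q=p[(p[:,2]>zr[0])&(p[:,2]<zr[1])]
    print(nm,len(q),np.median(q[:,2]),cv2.minEnclosingCircle(q[:,:2].astype(np.float32)) if len(q)>3 else 0)
for nm,P,w in(("cupsT",T,(345,452,150,255)),("cupsS",S,(345,440,212,328))):
    im=np.load({"cupsT":"topi0.npy","cupsS":"sidei0.npy"}[nm]).astype(int)[w[2]:w[3],w[0]:w[1]].reshape(-1,3)
    p=reg(P,*w);m=(im[:,0]>im[:,2]*1.6)&(p[:,2]>74)&(p[:,2]<86);q=p[m]
    k=cv2.kmeans(q[:,:2].astype(np.float32),2,None,(3,50,.1),5,2)
    for j in(0,1): print(nm,cv2.minEnclosingCircle(q[k[1][:,0]==j][:,:2].astype(np.float32)))
# upper
for nm,P,w in(("T",T,(180,282,178,256)),("S",S,(192,305,108,212))):
    p=reg(P,*w);p=p[p[:,2]>30]
    n=np.array([-.5,0,.8660]);d=p@n;h=np.histogram(d,bins=np.arange(d.min(),d.max()+4,4));print(nm,[(round(a),c) for a,c in zip(h[1],h[0])])
E
```

```text
bench z 0.9209279768907532
top lower 992 100.42606474851408 ((532.3590698242188, -288.3916931152344), (359.1703186035156, 176.1843719482422), 43.655906677246094)
side lower 1432 98.50891191669649 ((570.423828125, -254.89303588867188), (263.9583435058594, 176.3514862060547), 43.89384841918945)
cup 102 75.70737298002777 ((420.11566162109375, -20.227449417114258), 31.598819732666016)
cupS 178 73.31187360395819 ((422.99285888671875, -20.134685516357422), 32.329898834228516)
jar 357 95.52812602828556 ((387.6750183105469, -423.4205627441406), 34.402976989746094)
crock 697 110.74110809884161 ((767.0759887695312, 9.677569389343262), 49.22117614746094)
pot 367 87.94657442832109 ((416.0657653808594, 418.4677734375), 61.7373161315918)
cupsT ((578.5222778320312, -200.810302734375), 73.0013656616211)
cupsT ((504.2372741699219, -269.03851318359375), 73.55414581298828)
cupsS ((515.0347290039062, -310.5682678222656), 32.539920806884766)
cupsS ((623.6629028320312, -198.76266479492188), 33.19835662841797)
T [(-249, np.int64(1)), (-245, np.int64(1)), (-241, np.int64(5)), (-237, np.int64(29)), (-233, np
[... 10462 characters left out ...]
(572, np.int64(0)), (576, np.int64(0)), (580, np.int64(0)), (584, np.int64(0)), (588, np.int64(0)), (592, np.int64(0)), (596, np.int64(0)), (600, np.int64(0)), (604, np.int64(0)), (608, np.int64(0)), (612, np.int64(0)), (616, np.int64(0)), (620, np.int64(0)), (624, np.int64(0)), (628, np.int64(0)), (632, np.int64(0)), (636, np.int64(0)), (640, np.int64(0)), (644, np.int64(0)), (648, np.int64(0)), (652, np.int64(0)), (656, np.int64(0)), (660, np.int64(0)), (664, np.int64(0)), (668, np.int64(0)), (672, np.int64(0)), (676, np.int64(0)), (680, np.int64(0)), (684, np.int64(0)), (688, np.int64(0)), (692, np.int64(0)), (696, np.int64(0)), (700, np.int64(0)), (704, np.int64(0)), (708, np.int64(37))]
```

```bash
cat > up.py <<'E'
from h import *
def fit(P,w):
    p=P[w[2]:w[3],w[0]:w[1]].reshape(-1,3);p=p[(p[:,2]>30)&(p[:,2]<260)]
    n=np.array([-.5,0,.866]);d=p@n;h,e=np.histogram(d,bins=np.arange(-260,-60,4));d0=e[h.argmax()]+2
    for _ in range(4):
        q=p[np.abs(p@n-d0)<9];c=q.mean(0);n=np.linalg.svd(q-c,full_matrices=False)[2][2];n*=np.sign(n[2]);d0=c@n
    d=p@n-d0
    rim=p[(d>91)&(d<103)]
    ex=np.cross([0,0,1],n);ex/=np.linalg.norm(ex)   # level dir
    ey=np.cross(n,ex)
    if ex[1]<0: ex,ey=-ex,-ey
    uv=np.c_[rim@ex,rim@ey].astype(np.float32)
    lo,hi=np.percentile(uv,[0.5,99.5],axis=0); c=(lo+hi)/2
    C=c[0]*ex+c[1]*ey+n*(d0+96)
    print("n",n.round(3),"tilt",np.degrees(np.arccos(n[2])).round(2),"x dir yaw",np.degrees(np.arctan2(ex[1],ex[0])).round(2),"rim ctr",C.round(1),"size",(hi-lo).round(1),"minrect",cv2.minAreaRect(uv),len(rim))
    print(" blue end",(C+ex*125.5).round(1),"plain",(C-ex*125.5).round(1),"origin",(C-100*n).round(1),"floor-top gap",np.percentile(d,99))
E
python3 - <<'E'
from up import *
fit(np.load("top0.npy"),(180,284,178,256));fit(np.load("side0.npy"),(192,305,108,212))
E
```

```text
n [-0.466  0.044  0.884] tilt 27.89 x dir yaw 84.56 rim ctr [502.3 280.9 144.9] size [284.1 206.4] minrect ((330.751708984375, -483.8477478027344), (211.50967407226562, 290.87481689453125), 89.50080871582031) 887
 blue end [514.2 405.8 144.9] plain [490.4 156.  144.9] origin [548.9 276.5  56.5] floor-top gap 101.66600657434317
n [-0.492  0.03   0.87 ] tilt 29.55 x dir yaw 86.53 rim ctr [515.3 267.5 149.7] size [264.3 181.3] minrect ((298.9638977050781, -507.7518005371094), (175.1671600341797, 264.2845153808594), 87.86398315429688) 863
 blue end [522.9 392.7 149.7] plain [507.7 142.2 149.7] origin [564.6 264.5  62.7] floor-top gap 100.34840282227202
```

```bash
cat > pl.py <<'E'
from h import *
def st():
    s=r.get_state();R=Ro.from_quat(s["orientation"]).as_matrix();return s,np.array(s["eef_pos"]),np.degrees(np.arctan2(R[1,1],R[0,1]))
def plan(wps,op,start=None,vmax=40,k=None):
    """wps: (x,y,z,yaw of tool y deg); prints rows"""
    s,p,a=st(); 
    if start: p,a=np.array(start[:3],float),start[3]
    rows=[]
    for w in wps:
        t=np.array(w[:3],float);b=w[3]
        n=int(max(np.ceil(np.linalg.norm(t-p)/vmax),np.ceil(abs(np.radians(b-a))/.122),1))
        for i in range(n):
            f=1/(n-i);d=(t-p)*f;th=np.radians(a)
            y=np.array([np.cos(th),np.sin(th),0]);z=np.array([0,0,-1.]);x=np.cross(y,z)
            c=np.round([d@x/10,d@y/10,d@z/10],2);dt=np.round(-np.radians(b-a)*f,3)
            p=p+10*(c[0]*x+c[1]*y+c[2]*z);a=a-np.degrees(dt);rows.append("%g %g %g %g %g"%(*c,dt,op))
    for i in range(0,len(rows),5):print("; ".join(rows[i:i+5]))
    print("end",p.round(1),round(a,1),len(rows))
E
python3 - <<'E'
from pl import *
print(st()[1:])
plan([(400,400,230,20),(450,120,200,-25),(422,-20,150,-46),(422,-20,33,-46)],1)
E
```

```text
(array([155.56051786, 630.70263551, 230.55557926]), np.float64(76.14494071283853))
-3.25 -1.84 0.01 0.109 1; -3.43 -1.47 0.01 0.109 1; -3.57 -1.09 0.01 0.109 1; -3.67 -0.7 0 0.109 1; -3.72 -0.29 0.01 0.109 1
-3.73 0.11 0 0.109 1; -3.7 0.52 0.01 0.109 1; -3.62 0.92 0 0.108 1; -3.51 1.3 0.01 0.109 1; -3.5 -0.61 0.37 0.098 1
-3.55 -0.26 0.38 0.098 1; -3.55 0.08 0.37 0.098 1; -3.53 0.43 0.38 0.098 1; -3.47 0.78 0.37 0.098 1; -3.38 1.11 0.38 0.098 1
-3.25 1.44 0.37 0.099 1; -3.09 1.75 0.38 0.098 1; -3.47 0.84 1.25 0.092 1; -3.38 1.16 1.25 0.092 1; -3.25 1.46 1.25 0.091 1
-3.11 1.76 1.25 0.092 1; -0 -0 3.9 -0 1; -0 -0 3.9 -0 1; -0 -0 3.9 -0 1
end [422. -20.  33.] -46.0 24
```

Call:
carry_out:
  moves: "-3.25 -1.84 0 0.109 1; -3.43 -1.47 0 0.109 1; -3.57 -1.09 0 0.109 1; -3.67 -0.7 0 0.109 1; -3.72 -0.29 0 0.109 1"

```text
time_s: 0.52
eef_pos: [292.3, 501.4, 231.0]
orientation: [0.386, 0.923, -0.0, -0.0]
ft_force: [1.0, 1.2, -0.9]
opening: 1.007
finger_force: 0.0
```

Call:
carry_out:
  moves: "-3.73 0.11 0 0.109 1; -3.7 0.52 0 0.109 1; -3.62 0.92 0 0.109 1; -3.51 1.3 0 0.109 1; -3.5 -0.6 0.4 0.098 1"

```text
time_s: 0.93
eef_pos: [409.8, 364.1, 227.5]
orientation: [0.616, 0.787, 0.001, 0.001]
ft_force: [-0.5, -0.2, 0.3]
opening: 1.002
finger_force: 0.0
```

Call:
carry_out:
  moves: "-3.55 -0.25 0.4 0.098 1; -3.55 0.1 0.4 0.098 1; -3.53 0.43 0.4 0.098 1; -3.47 0.8 0.4 0.098 1; -3.4 1.1 0.4 0.098 1"

```text
time_s: 1.35
eef_pos: [437.6, 188.4, 206.9]
orientation: [0.788, 0.615, -0.0, -0.0]
ft_force: [-0.3, 0.0, 0.5]
opening: 1.0
finger_force: 0.0
```

Call:
carry_out:
  moves: "-3.25 1.45 0.4 0.098 1; -3.1 1.75 0.4 0.098 1; -3.5 0.85 1.2 0.092 1; -3.4 1.15 1.2 0.092 1; -3.25 1.45 1.2 0.092 1"

```text
time_s: 1.77
eef_pos: [428.3, 13.0, 162.7]
orientation: [0.91, 0.414, 0.0, -0.0]
ft_force: [1.2, -0.4, 0.2]
opening: 0.999
finger_force: 0.0
```

Call:
carry_out:
  moves: "-3.1 1.75 1.2 0.092 1; 0 0 0 0 1; 0 0 0 0 1"

```text
time_s: 2.02
eef_pos: [421.1, -21.7, 150.8]
orientation: [0.928, 0.372, -0.0, -0.0]
ft_force: [0.5, 0.6, -0.7]
opening: 1.003
finger_force: 0.0
```

```bash
python3 - <<'E'
from pl import *
s,p,a=st();print(s["time_s"],p.round(1),a,s["joint_pos"].round(2),s["ft_force"].round(1))
plan([(421.5,-20,150,-46),(421.5,-20,33,-46)],1)
E
```

```text
2.0167 [421.1 -21.7 150.8] -46.26832427078558 [-0.77 -0.14  0.68  2.12  0.09  1.13 -0.94] [ 0.5  0.6 -0.7]
0.14 -0.1 0.08 -0.005 1; 0 0 3.9 0 1; 0 0 3.9 0 1; 0 0 3.9 0 1
end [421.5 -20.   33. ] -46.0 4
```

Call:
carry_out:
  moves: "0.15 -0.1 2.5 0 1; 0 0 3.3 0 1; 0 0 3.3 0 1; 0 0 2.7 0 1; 0 0 0 0 1"

```text
time_s: 2.43
eef_pos: [419.5, -17.7, 29.5]
orientation: [0.927, 0.376, -0.004, 0.0]
ft_force: [-1.6, -0.5, 0.1]
opening: 1.002
finger_force: 0.0
```

Call:
carry_out:
  moves: "0 0 0 0 0.5; 0 0 0 0 0.5; 0 0 0 0 0.5; 0 0 0 0 0.5; 0 0 0 0 0.5"
  newtons: 30

```text
time_s: 2.85
eef_pos: [423.7, -17.9, 35.1]
orientation: [0.927, 0.374, 0.002, -0.0]
ft_force: [-2.7, 0.2, 9.7]
opening: 0.737
finger_force: 33.0
```

Call:
carry_out:
  moves: "0 0 0 0 0.5; 0 0 0 0 0.5; 0 0 -0.5 0 0.5; 0 0 -1 0 0.5; 0 0 -1 0 0.5"

```text
time_s: 3.27
eef_pos: [422.5, -18.5, 59.6]
orientation: [0.927, 0.374, 0.0, 0.0]
ft_force: [1.0, 0.5, -1.0]
opening: 0.732
finger_force: 33.4
```

```bash
python3 - <<'E'
from pl import *
plan([(440,-40,160,-46),(570,-255,165,-46)],.5)
E
```

```text
-0.08 0.92 -3.35 -0 0.5; -0.07 0.92 -3.35 -0.001 0.5; -0.08 0.92 -3.34 -0 0.5; -0.8 3.5 -0.07 -0 0.5; -0.8 3.5 -0.07 -0 0.5
-0.79 3.5 -0.07 -0 0.5; -0.8 3.5 -0.07 -0 0.5; -0.79 3.5 -0.07 -0 0.5; -0.8 3.5 -0.08 -0 0.5; -0.79 3.5 -0.07 -0 0.5
end [ 570. -255.  165.] -46.0 10
```

Call:
carry_out:
  moves: "0 0.9 -3.35 0 0.5; -0.1 0.9 -3.35 0 0.5; -0.1 0.9 -3.35 0 0.5; -0.8 3.5 -0.1 0 0.5; -0.8 3.5 -0.1 0 0.5"

```text
time_s: 3.68
eef_pos: [478.8, -100.5, 164.7]
orientation: [0.927, 0.376, 0.004, -0.0]
ft_force: [0.3, 0.9, -3.0]
opening: 0.731
finger_force: 34.0
```

Call:
carry_out:
  moves: "-0.8 3.5 -0.1 0 0.5; -0.8 3.5 0 0 0.5; -0.8 3.5 0 0 0.5; -0.8 3.5 0 0 0.5; -0.8 3.5 0 0 0.5"

```text
time_s: 4.1
eef_pos: [570.3, -255.5, 162.8]
orientation: [0.927, 0.375, 0.0, -0.0]
ft_force: [1.0, -0.7, -0.8]
opening: 0.732
finger_force: 34.0
```

Call:
carry_out:
  moves: "0 0 0 0 0.5; 0 0 0 0 0.5; 0 0 0 0 0.5"

```text
time_s: 4.35
eef_pos: [569.1, -254.3, 162.4]
orientation: [0.928, 0.374, -0.0, -0.0]
ft_force: [-0.3, 0.2, -2.8]
opening: 0.732
finger_force: 34.3
```

```bash
python3 - <<'E'
from pl import *
s,p,a=st();print(s["time_s"],p.round(1),a,s["joint_pos"].round(2))
c=cam("side");cv2.imwrite("pics/s1.png",cv2.resize(c["img"][140:340,250:500,::-1],None,fx=3,fy=3))
P=cloud(c);I=c["img"].astype(int)
q=P[212:328,345:440].reshape(-1,3);q=q[(q[:,2]>93)&(q[:,2]<104)];print(cv2.minAreaRect(q[:,:2].astype(np.float32)))
plan([(570,-255,165,-46),(570,-255,38,-46)],.5)
E
```

```text
4.35 [ 569.1 -254.3  162.4] -46.097202153348476 [-0.33  0.43  0.89  1.66 -0.36  1.22 -0.17]
((569.9580688476562, -255.90887451171875), (262.29486083984375, 177.0950164794922), 43.81059265136719)
-0.06 0.17 -0.25 -0 0.5; 0 -0 3.17 -0 0.5; 0 -0 3.18 -0 0.5; 0 -0 3.17 -0 0.5; 0 -0 3.18 -0 0.5
end [ 570. -255.   38.] -46.0 5
```

View pics/s1.png

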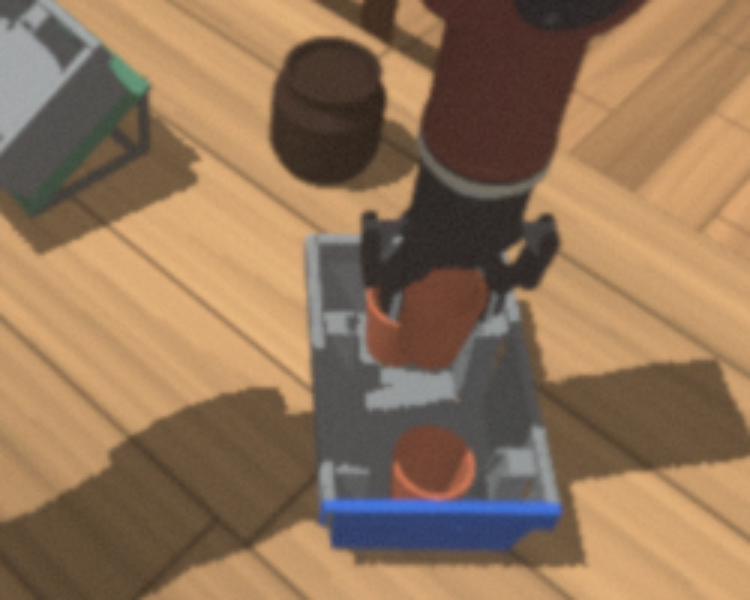

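The side crop shows the cup held upright over the gap. The packed tote's blue rim is along (440,510) and cup_a's rim is at (432,465), both clear of the held cup.

Call:
carry_out:
  moves: "0 0.1 3 0 0.5; 0 0 3 0 0.5; 0 0 3 0 0.5; 0 0 2.2 0 0.5; 0 0 0.6 0 0.5"

```text
time_s: 4.82
eef_pos: [568.4, -251.9, 41.0]
orientation: [0.927, 0.375, -0.001, -0.002]
ft_force: [-0.2, 0.3, -2.4]
opening: 0.732
finger_force: 34.3
```

Call:
carry_out:
  moves: "0 0 0.1 0 0.5; 0 0 0.1 0 0.5; 0 0 0.1 0 0.5; 0 0 0 0 0.5"

```text
time_s: 5.15
eef_pos: [571.0, -255.3, 42.4]
orientation: [0.927, 0.374, 0.001, 0.001]
ft_force: [-0.7, 0.8, -1.0]
opening: 0.736
finger_force: 34.3
```

Call:
carry_out:
  moves: "0 0 0.1 0 0.5; 0 0 0.1 0 0.5; 0 0 0.1 0 0.5; 0 0 0 0 0.5"

```text
time_s: 5.48
eef_pos: [570.6, -255.5, 39.3]
orientation: [0.927, 0.374, 0.001, 0.0]
ft_force: [-2.6, 2.5, 10.3]
opening: 0.732
finger_force: 34.7
```

Call:
carry_out:
  moves: "0 0 0.1 0 0.5; 0 0 0 0 0.5; 0 0 0 0 0.5"

```text
time_s: 5.73
eef_pos: [570.8, -255.5, 39.2]
orientation: [0.927, 0.374, 0.001, -0.0]
ft_force: [-7.6, 4.0, 19.4]
opening: 0.734
finger_force: 35.1
```

Call:
carry_out:
  moves: "0 0 -0.1 0 0.5; 0 0 0 0 0.9; 0 0 0 0 0.9; 0 0 0 0 0.9; 0 0 0 0 0.9"

```text
time_s: 6.15
eef_pos: [570.0, -255.3, 37.7]
orientation: [0.927, 0.374, -0.0, 0.0]
ft_force: [-0.4, -0.0, 0.3]
opening: 0.905
finger_force: 0.0
```

Call:
carry_out:
  moves: "0 0 -1 0 0.9; 0 0 -2 0 0.9; 0 0 -3 0 0.9; 0 0 -3.5 0 0.9; 0 0 -3.5 0 0.9"

```text
time_s: 6.57
eef_pos: [569.5, -255.4, 169.6]
orientation: [0.928, 0.374, -0.0, -0.0]
ft_force: [0.6, 0.2, 0.4]
opening: 0.898
finger_force: 0.0
```

```bash
python3 - <<'E'
from pl import *
s,p,a=st();print(s["time_s"],p.round(1),a,s["opening"])
plan([(560,-230,230,-46),(480,0,250,-5),(500,267,260,-3)],.9)
E
```

```text
6.5667 [ 569.5 -255.4  169.6] -46.10345985729862 0.8983963810203035
0.54 -1.24 -3.02 -0.001 0.9; 0.54 -1.25 -3.02 -0.001 0.9; 1.46 -3.16 -0.29 -0.102 0.9; 1.78 -2.99 -0.29 -0.102 0.9; 2.07 -2.79 -0.28 -0.102 0.9
2.34 -2.57 -0.29 -0.102 0.9; 2.59 -2.32 -0.28 -0.102 0.9; 2.82 -2.04 -0.29 -0.103 0.9; 3.01 -1.74 -0.28 -0.102 0.9; 3.83 -0.05 -0.14 -0.005 0.9
3.82 -0.03 -0.14 -0.005 0.9; 3.83 -0.01 -0.14 -0.005 0.9; 3.82 0.01 -0.15 -0.005 0.9; 3.83 0.03 -0.14 -0.005 0.9; 3.82 0.04 -0.15 -0.005 0.9
3.83 0.06 -0.14 -0.005 0.9
end [500. 267. 260.] -3.0 16
```

```bash
python3 - <<'E'
from pl import *
plan([(565,-235,230,-46),(500,0,255,-5),(560,230,260,-3.5),(594.5,268,250,-3.5)],.9)
E
```

```text
0.55 -0.89 -3.02 -0.001 0.9; 0.54 -0.89 -3.02 -0.001 0.9; 1.67 -3.06 -0.36 -0.102 0.9; 1.97 -2.87 -0.36 -0.102 0.9; 2.25 -2.66 -0.36 -0.102 0.9
2.51 -2.42 -0.36 -0.102 0.9; 2.74 -2.15 -0.35 -0.102 0.9; 2.95 -1.86 -0.36 -0.103 0.9; 3.12 -1.54 -0.35 -0.102 0.9; 3.91 0.66 -0.08 -0.004 0.9
3.9 0.68 -0.08 -0.005 0.9; 3.9 0.69 -0.09 -0.004 0.9; 3.9 0.71 -0.08 -0.005 0.9; 3.89 0.73 -0.09 -0.004 0.9; 3.89 0.75 -0.08 -0.005 0.9
2 1.61 0.5 0 0.9; 2 1.6 0.5 0 0.9
end [594.5 268.  250. ] -3.5 17
```

Call:
carry_out:
  moves: "0.55 -0.9 -3 0 0.9; 0.55 -0.9 -3 0 0.9; 1.7 -3.05 -0.35 -0.102 0.9; 2 -2.9 -0.35 -0.102 0.9; 2.25 -2.65 -0.35 -0.102 0.9"

```text
time_s: 6.98
eef_pos: [537.7, -132.9, 239.4]
orientation: [0.859, 0.512, 0.0, 0.0]
ft_force: [0.0, 0.3, 0.4]
opening: 0.899
finger_force: 0.0
```

Call:
carry_out:
  moves: "2.5 -2.4 -0.35 -0.102 0.9; 2.75 -2.15 -0.35 -0.102 0.9; 2.95 -1.85 -0.35 -0.102 0.9; 3.1 -1.55 -0.35 -0.102 0.9; 3.9 0.65 -0.1 -0.005 0.9"

```text
time_s: 7.4
eef_pos: [509.4, 38.8, 255.1]
orientation: [0.735, 0.678, 0.001, -0.001]
ft_force: [2.7, -1.0, 0.6]
opening: 0.898
finger_force: 0.0
```

Call:
carry_out:
  moves: "3.9 0.7 -0.1 -0.005 0.9; 3.9 0.7 -0.1 -0.005 0.9; 3.9 0.7 -0.1 -0.005 0.9; 3.9 0.7 -0.1 -0.005 0.9; 3.9 0.75 -0.1 -0.005 0.9"

```text
time_s: 7.82
eef_pos: [561.6, 232.4, 259.1]
orientation: [0.728, 0.685, 0.0, 0.0]
ft_force: [1.5, -0.7, 1.5]
opening: 0.901
finger_force: 0.0
```

Call:
carry_out:
  moves: "2 1.6 0.5 0 0.9; 2 1.6 0.5 0 0.9; 0 0 0 0 0.9; 0 0 0 0 0.9; 0 0 0 0 0.9"

```text
time_s: 8.23
eef_pos: [595.8, 267.6, 248.7]
orientation: [0.728, 0.685, -0.0, 0.0]
ft_force: [-0.4, -0.2, 0.2]
opening: 0.9
finger_force: 0.0
```

```bash
python3 - <<'E'
from pl import *
from up import fit
s,p,a=st();print(s["time_s"],p.round(1),a,s["joint_pos"].round(2))
c=cam("side");P=cloud(c);I=c["img"]
cv2.imwrite("pics/s2.png",cv2.resize(I[90:340,180:450,::-1],None,fx=2.4,fy=2.4))
w=P[212:328,345:440].reshape(-1,3);q=w[(w[:,2]>93)&(w[:,2]<104)];print("lower",cv2.minAreaRect(q[:,:2].astype(np.float32)))
q=w[(w[:,2]>74)&(w[:,2]<86)];im=I[212:328,345:440].reshape(-1,3).astype(int)[(w[:,2]>74)&(w[:,2]<86)]
q=q[im[:,0]>1.6*im[:,2]][:,:2].astype(np.float32)
k=cv2.kmeans(q,3,None,(3,50,.1),9,2)
for j in range(3):print("cup",cv2.minEnclosingCircle(q[k[1][:,0]==j]))
plan([(594.5,268,250,-3.5),(594.5,268,160,-3.5)],.9,vmax=33)
E
```

```text
8.2333 [595.8 267.6 248.7] -3.515202417372534 [-0.93  0.37  0.59  1.45 -0.21  1.38 -0.4 ]
lower ((570.8290405273438, -254.57281494140625), (264.038330078125, 176.15924072265625), 43.802310943603516)
cup ((515.6443481445312, -310.5137634277344), 32.2893180847168)
cup ((569.50390625, -257.32464599609375), 32.238319396972656)
cup ((622.662109375, -197.81512451171875), 32.55667495727539)
0.06 -0.13 -0.09 -0.001 0.9; 0 -0 3 0 0.9; 0 -0 3 0 0.9; 0 -0 3 0 0.9
end [594.5 268.  160. ] -3.5 4
```

View pics/s2.png

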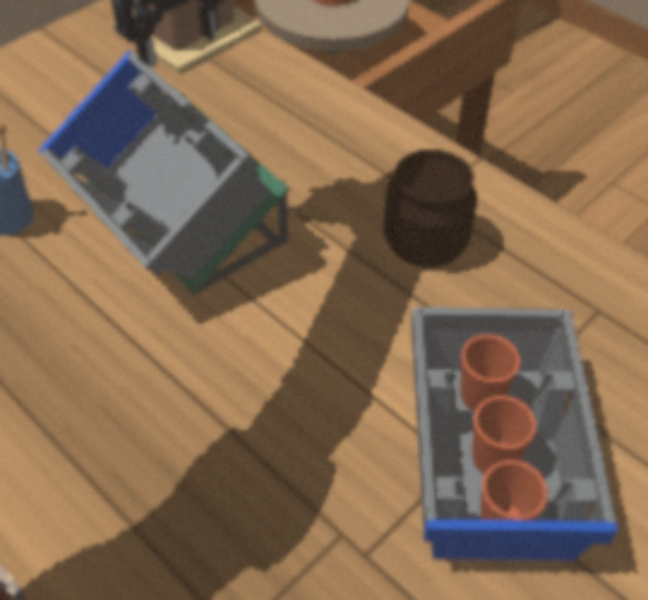

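The cups now stand in a row in the packed tote: (490,360), (505,420), (515,490). The gripper at (150,25) hovers over the high side of the empty tote.

Call:
carry_out:
  moves: "0 -0.1 2.5 0 0.9; 0 0 2.5 0 0.9; 0 0 2.2 0 0.9; 0 0 1.7 0 0.9; 0 0 0 0 0.9"
  newtons: 50

```text
time_s: 8.7
eef_pos: [592.7, 267.1, 156.7]
orientation: [0.728, 0.685, -0.002, -0.001]
ft_force: [0.6, 0.3, -0.4]
opening: 0.902
finger_force: 0.0
```

Call:
carry_out:
  moves: "0 0 0 0 0.6; 0 0 0 0 0.5; 0 0 0 0 0.4; 0 0 0 0 0.3; 0 0 0 0 0.3"

```text
time_s: 9.12
eef_pos: [595.1, 269.0, 160.4]
orientation: [0.728, 0.686, 0.001, 0.0]
ft_force: [-0.4, -0.9, -0.4]
opening: 0.302
finger_force: 0.0
```

Call:
carry_out:
  moves: "0 0 0 0 0.2; 0 0 0 0 0.15; 0 0 0 0 0.1; 0 0 0 0 0.05; 0 0 0 0 0"

```text
time_s: 9.53
eef_pos: [596.2, 269.0, 161.0]
orientation: [0.728, 0.685, 0.002, 0.001]
ft_force: [1.4, 0.1, 5.8]
opening: 0.233
finger_force: 48.4
```

Call:
carry_out:
  moves: "0 0 0 0 0; 0 0 0 0 0; 0 0 0 0 0; 0 0 0 0 0; 0 0 0 0 0"

```text
time_s: 9.95
eef_pos: [596.2, 269.0, 161.0]
orientation: [0.728, 0.685, 0.002, 0.001]
ft_force: [1.5, 0.1, 5.1]
opening: 0.231
finger_force: 48.4
```

Call:
carry_out:
  moves: "0 0 0 0 0; 0 0 0 0 0; 0 0 0 0 0; 0 0 0 0 0; 0 0 0 0 0"
  newtons: 110

```text
time_s: 10.37
eef_pos: [597.6, 268.7, 161.5]
orientation: [0.728, 0.685, 0.003, 0.002]
ft_force: [4.9, 0.2, 4.7]
opening: 0.204
finger_force: 106.3
```

```bash
python3 - <<'E'
from pl import *
from up import fit
s,p,a=st();print(s["ft_force"],s["ft_torque"])
c=cam("side");cv2.imwrite("pics/s3.png",cv2.resize(c["img"][60:230,170:330,::-1],None,fx=3.5,fy=3.5))
fit(cloud(c),(192,305,108,212))
E
```

```text
[4.87563153 0.18348076 4.66501941] [-0.13861685 -2.00676819 -0.35999594]
n [-0.455  0.003  0.891] tilt 27.06 x dir yaw 89.57 rim ctr [537.4 266.5 165.8] size [271.  235.2] minrect ((269.0332946777344, -560.3226318359375), (235.78717041015625, 265.0750732421875), 85.05220794677734) 818
 blue end [538.3 392.  165.8] plain [536.4 141.  165.8] origin [582.9 266.2  76.7] floor-top gap 165.14481645685495
```

View pics/s3.png

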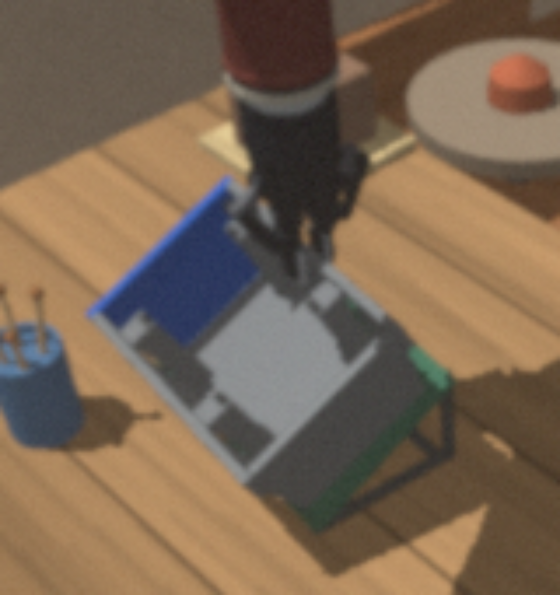

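The side crop shows the pinch on the high rim at (300,265), and the tote still leans on the deck, so the pads did not square it up. I'll let go gently and pinch the plain end rim instead. There the pads lie flush, and I can level the tote on the bench.

Call:
carry_out:
  moves: "0 0 0 0 0.1; 0 0 0 0 0.12; 0 0 0 0 0.2; 0 0 0 0 0.23; 0 0 0 0 0.25"
  newtons: 20

```text
time_s: 10.83
eef_pos: [597.1, 268.6, 161.1]
orientation: [0.728, 0.685, 0.002, 0.001]
ft_force: [4.7, -0.8, 4.0]
opening: 0.249
finger_force: 8.0
```

Call:
carry_out:
  moves: "0 0 0 0 0.28; 0 0 0 0 0.35; 0 0 0 0 0.5; 0 0 0 0 0.7; 0 0 0 0 0.8"

```text
time_s: 11.25
eef_pos: [594.4, 268.9, 159.1]
orientation: [0.728, 0.686, -0.0, -0.0]
ft_force: [0.3, 0.4, -0.1]
opening: 0.763
finger_force: 0.0
```

Call:
carry_out:
  moves: "0 0 -2 0 0.8; 0 0 -3 0 0.8; 0 0 -3 0 0.8; 0 0 0 0 0.8; 0 0 0 0 0.8"

```text
time_s: 11.67
eef_pos: [595.6, 269.1, 241.3]
orientation: [0.728, 0.686, 0.002, 0.0]
ft_force: [-0.5, 0.1, -0.3]
opening: 0.794
finger_force: 0.0
```

```bash
python3 - <<'E'
from pl import *
from up import fit
s,p,a=st();print(s["time_s"],p.round(1),a)
for n,w in(("side",(192,305,108,212)),):
    fit(cloud(cam(n)),w)
plan([(515,142,240,86.5),(515,142,117,86.5)],.7)
E
```

```text
11.6667 [595.6 269.1 241.3] -3.4391280702744185
n [-0.488  0.032  0.872] tilt 29.29 x dir yaw 86.21 rim ctr [515.1 268.1 149.5] size [265.8 180. ] minrect ((302.33294677734375, -506.63525390625), (175.59628295898438, 266.95458984375), 87.95616912841797) 849
 blue end [523.4 393.3 149.5] plain [506.8 142.8 149.5] origin [563.9 264.8  62.3] floor-top gap 100.71467533944156
-1.01 -0.55 -0 -0.121 0.7; -0.94 -0.67 -0 -0.121 0.7; -0.85 -0.78 -0 -0.121 0.7; -0.75 -0.88 -0 -0.121 0.7; -0.64 -0.96 -0 -0.121 0.7
-0.52 -1.03 -0 -0.121 0.7; -0.39 -1.09 -0.01 -0.121 0.7; -0.25 -1.12 -0 -0.12 0.7; -0.12 -1.15 -0.01 -0.121 0.7; 0.02 -1.15 -0 -0.12 0.7
0.16 -1.14 -0.01 -0.121 0.7; 0.3 -1.11 -0 -0.12 0.7; 0.43 -1.07 -0.01 -0.121 0.7; 0 -0 3.08 0 0.7; 0 -0 3.07 0 0.7
0 -0 3.08 0 0.7; 0 -0 3.07 0 0.7
end [515. 142. 117.] 86.5 17
```

Call:
carry_out:
  moves: "-1 -0.55 0 -0.121 0.7; -0.95 -0.65 0 -0.121 0.7; -0.85 -0.8 0 -0.121 0.7; -0.75 -0.9 0 -0.121 0.7; -0.65 -0.95 0 -0.121 0.7"

```text
time_s: 12.13
eef_pos: [562.9, 219.2, 237.7]
orientation: [0.488, 0.873, -0.001, -0.001]
ft_force: [0.7, -0.8, -1.0]
opening: 0.698
finger_force: 0.0
```

Call:
carry_out:
  moves: "-0.5 -1.05 0 -0.121 0.7; -0.4 -1.1 0 -0.121 0.7; -0.25 -1.1 0 -0.121 0.7; -0.1 -1.15 0 -0.121 0.7; 0 -1.15 0 -0.121 0.7"

```text
time_s: 12.55
eef_pos: [532.1, 170.5, 237.8]
orientation: [0.206, 0.979, -0.001, -0.001]
ft_force: [0.2, -0.0, 0.2]
opening: 0.702
finger_force: 0.0
```

Call:
carry_out:
  moves: "0.15 -1.15 0 -0.121 0.7; 0.3 -1.1 0 -0.121 0.7; 0.45 -1.05 0 -0.115 0.7; 0 0 2.5 0 0.7; 0 0 0 0 0.7"

```text
time_s: 12.97
eef_pos: [512.3, 140.9, 210.2]
orientation: [0.032, 0.999, -0.001, -0.003]
ft_force: [-0.8, 0.4, -0.2]
opening: 0.702
finger_force: 0.0
```

```bash
python3 - <<'E'
from pl import *
s,p,a=st();print(s["time_s"],p.round(1),a,s["joint_pos"].round(2))
plan([(515,142,117,86)],.7,vmax=33)
E
```

```text
12.9667 [512.3 140.9 210.2] 86.32666061938501 [-0.76  0.11  0.45  1.8  -0.05  1.25  1.2 ]
-0.09 0.04 3.11 0.002 0.7; -0.08 0.04 3.11 0.002 0.7; -0.09 0.04 3.1 0.002 0.7
end [515. 142. 117.] 86.0 3
```

Call:
carry_out:
  moves: "-0.2 0.1 2.5 0 0.7; 0 0 2.5 0 0.7; 0 0 2.3 0 0.7; 0 0 1.8 0 0.6; 0 0 0 0 0.5"
  newtons: 90

```text
time_s: 13.38
eef_pos: [514.1, 142.5, 119.4]
orientation: [0.032, 0.999, -0.002, -0.003]
ft_force: [-0.5, -0.3, -0.5]
opening: 0.502
finger_force: 0.0
```

Call:
carry_out:
  moves: "0 0 0 0 0.4; 0 0 0 0 0.3; 0 0 0 0 0.2; 0 0 0 0 0.1; 0 0 0 0 0"

```text
time_s: 13.8
eef_pos: [517.7, 143.3, 124.8]
orientation: [0.033, 0.999, 0.001, 0.001]
ft_force: [-1.0, -0.2, 6.5]
opening: 0.1
finger_force: 87.5
```

Call:
carry_out:
  moves: "0 0 0 0 0; 0 0 0 0 0; 0 0 0 0 0; 0 0 0 0 0; 0 0 0 0 0"

```text
time_s: 14.22
eef_pos: [517.6, 143.3, 124.9]
orientation: [0.033, 0.999, 0.001, 0.001]
ft_force: [-0.9, 0.4, 6.1]
opening: 0.109
finger_force: 87.5
```

Call:
carry_out:
  moves: "0 0 -0.5 0 0; 0 0 -1 0 0; 0 0 -1.5 0 0; 0 0 -2 0 0; 0 0 -2 0 0"

```text
time_s: 14.63
eef_pos: [515.9, 142.4, 194.2]
orientation: [0.032, 1.0, -0.001, -0.001]
ft_force: [0.7, 0.3, -3.9]
opening: 0.102
finger_force: 87.7
```

Call:
carry_out:
  moves: "0 0 -2 0 0; 0 0 -2 0 0; 0 0 -2 0 0; 0 0 0 0 0; 0 0 0 0 0"

```text
time_s: 15.05
eef_pos: [516.9, 142.9, 254.2]
orientation: [0.032, 1.0, 0.0, 0.001]
ft_force: [-0.8, -0.1, -3.6]
opening: 0.101
finger_force: 87.6
```

```bash
python3 - <<'E'
from pl import *
s,p,a=st();print(s["time_s"],p.round(1),a,s["ft_torque"].round(2))
for n in("side","top"):
    c=cam(n);P=cloud(c);np.save(n+"4.npy",P);I=c["img"][...,::-1]
    I=I[20:230,140:400] if n=="side" else I[120:300,150:420]
    cv2.imwrite(f"pics/{n}4.png",I)
a=cv2.imread("pics/side4.png");b=cv2.imread("pics/top4.png")
cv2.imwrite("pics/c4.png",np.vstack([cv2.resize(a,(480,388)),cv2.resize(b,(318,212)) if 0 else cv2.copyMakeBorder(cv2.resize(b,(318,212)),0,0,0,162,0)]))
E
```

```text
15.05 [516.9 142.9 254.2] 86.38293968670179 [-0.38  0.08  0.05]
```

View pics/c4.png

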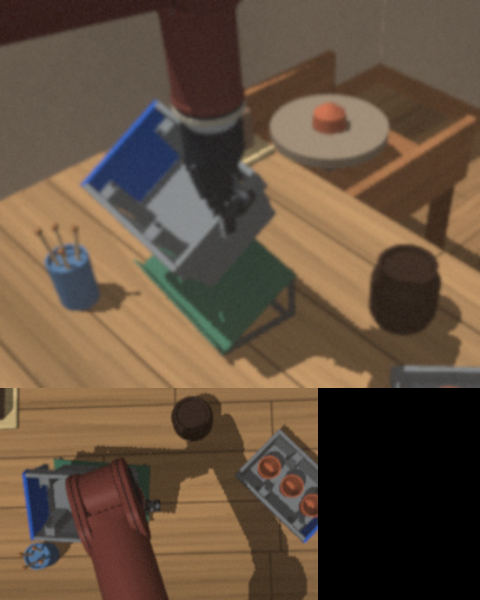

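The tote hangs from its plain end at (235,215) in the side crop, still leaning about 30°, and the stand is empty. I'll level it on the free bench to the left, beyond the tool pot, by rolling it about its low edge.

```bash
python3 - <<'E'
from pl import *
# bench clearance left area
P=np.load("top0.npy").reshape(-1,3);m=(P[:,0]>440)&(P[:,0]<760)&(P[:,1]>425)&(P[:,1]<680)&(P[:,2]>12);print("obstacles",P[m][:,:2].min(0) if m.any() else None,m.sum(),np.percentile(P[m],[5,50,95],axis=0).round() if m.any() else "")
plan([(517,180,290,86),(560,360,290,40),(470,572,290,0),(470,572,105,0)],0,vmax=36)
E
```

```text
obstacles None 0 
0.07 1.87 -1.89 0.003 0; 0.08 1.86 -1.88 0.003 0; -0.44 2.61 -0 0.115 0; -0.13 2.64 -0 0.115 0; 0.17 2.64 -0 0.115 0
0.47 2.6 -0 0.115 0; 0.77 2.53 -0 0.114 0; 1.05 2.42 -0 0.115 0; 1.33 2.29 -0 0.114 0; 3.15 0.96 -0 0.1 0
3.23 0.64 -0 0.1 0; 3.27 0.32 -0 0.1 0; 3.29 -0.01 -0 0.1 0; 3.27 -0.34 -0 0.099 0; 3.22 -0.65 -0 0.1 0
3.15 -0.98 -0 0.099 0; -0 0 3.08 0 0; -0 0 3.08 0 0; -0 0 3.08 0 0; -0 0 3.09 0 0
-0 0 3.08 0 0; -0 0 3.09 0 0
end [470. 572. 105.] 0.0 22
```

Call:
carry_out:
  moves: "0.1 1 -1.9 0 0; 0.1 1.9 -1.9 0 0; 0 2.4 0 0.06 0; -0.4 2.6 0 0.115 0; -0.1 2.65 0 0.115 0"
  newtons: 100

```text
time_s: 15.57
eef_pos: [532.1, 247.5, 290.2]
orientation: [0.179, 0.984, -0.001, -0.001]
ft_force: [0.7, 0.1, -2.9]
opening: 0.104
finger_force: 97.6
```

Call:
carry_out:
  moves: "0.2 2.65 0 0.115 0; 0.5 2.6 0 0.115 0; 0.8 2.5 0 0.115 0; 1 2.4 0 0.115 0; 1.35 2.3 0 0.115 0"

```text
time_s: 15.98
eef_pos: [569.1, 374.2, 289.2]
orientation: [0.45, 0.893, -0.002, -0.001]
ft_force: [0.3, -0.1, -1.3]
opening: 0.103
finger_force: 97.6
```

Call:
carry_out:
  moves: "2.8 0.9 0 0.1 0; 3.2 0.65 0 0.1 0; 3.2 0.3 0 0.1 0; 3.2 0 0 0.1 0; 3.2 -0.3 0 0.1 0"

```text
time_s: 16.4
eef_pos: [515.3, 523.8, 289.1]
orientation: [0.657, 0.754, -0.002, -0.0]
ft_force: [0.5, 0.3, -3.2]
opening: 0.103
finger_force: 97.7
```

Call:
carry_out:
  moves: "3 -0.6 0 0.1 0; 2 -0.6 0 0.06 0; 1 0 0 0 0; 0 0 0 0 0; 0 0 0 0 0"

```text
time_s: 16.82
eef_pos: [499.4, 581.1, 289.0]
orientation: [0.713, 0.701, -0.002, 0.0]
ft_force: [1.1, -1.0, -3.3]
opening: 0.099
finger_force: 97.9
```

```bash
python3 - <<'E'
from pl import *
s,p,a=st();print(s["time_s"],p.round(1),a,s["joint_pos"].round(2),s["ft_torque"].round(2))
P=cloud(cam("top"));m=(P[...,0]>420)&(P[...,0]<800)&(P[...,1]>420)&(P[...,1]<720)&(P[...,2]>100)&(P[...,2]<330)
q=P[m];print(len(q),np.percentile(q,[1,50,99],axis=0).round())
for lo in(520,580,640,700):
    k=q[(q[:,0]>lo)&(q[:,0]<lo+30)];print(lo,[ (int(y),np.median(k[np.abs(k[:,1]-y)<8][:,2]).round()) for y in range(480,680,20) if (np.abs(k[:,1]-y)<8).sum()>3])
plan([(470,572,290,0),(470,572,105,0)],0,vmax=36)
E
```

```text
16.8167 [499.4 581.1 289. ] -0.9752557087481456 [-1.19  0.61  0.5   1.02 -0.28  1.57 -0.78] [-0.02  0.32  0.04]
4258 [[498. 479. 200.]
 [641. 607. 267.]
 [749. 662. 326.]]
520 [(480, np.float64(272.0)), (500, np.float64(307.0)), (620, np.float64(214.0))]
580 [(480, np.float64(275.0)), (500, np.float64(300.0)), (520, np.float64(291.0)), (600, np.float64(231.0)), (620, np.float64(248.0)), (640, np.float64(251.0)), (660, np.float64(269.0))]
640 [(480, np.float64(275.0)), (500, np.float64(310.0)), (600, np.float64(202.0)), (620, np.float64(218.0)), (640, np.float64(244.0)), (660, np.float64(270.0))]
700 [(480, np.float64(274.0)), (500, np.float64(277.0)), (520, np.float64(293.0)), (600, np.float64(229.0)), (620, np.float64(256.0)), (640, np.float64(272.0)), (660, np.float64(270.0))]
-0.86 -3.02 -0.02 -0.019 0; 0 0 3.08 0 0; 0 0 3.08 0 0; 0 0 3.08 0 0; 0 0 3.09 0 0
0 0 3.08 0 0; 0 0 3.09 0 0
end [470. 572. 105.] 0.0 7
```

Call:
carry_out:
  moves: "-0.9 -2 1 0 0; 0 -1 3 -0.018 0; 0 0 3 0 0; 0 0 3 0 0; 0 0 3 0 0"

```text
time_s: 17.28
eef_pos: [470.3, 571.0, 160.5]
orientation: [0.708, 0.707, 0.0, -0.0]
ft_force: [-0.0, 0.1, -3.3]
opening: 0.103
finger_force: 98.3
```

Call:
carry_out:
  moves: "0 0 3 0 0; 0 0 1.5 0 0; 0 0 1 0 0; 0 0 0.5 0 0; 0 0 0 0 0"

```text
time_s: 17.7
eef_pos: [470.2, 571.8, 101.0]
orientation: [0.707, 0.707, -0.0, 0.0]
ft_force: [-0.3, -0.5, -1.8]
opening: 0.103
finger_force: 98.4
```

Call:
carry_out:
  moves: "-0.2 0 0.3 0 0; -0.2 0 0.3 0 0; -0.3 0 0.3 0 0; 0 0 0 0 0"
  newtons: 60

```text
time_s: 18.03
eef_pos: [470.4, 567.9, 95.7]
orientation: [0.707, 0.707, 0.003, -0.001]
ft_force: [-1.9, 1.0, 6.8]
opening: 0.102
finger_force: 99.5
```

Call:
carry_out:
  moves: "-0.6 0 0.2 0 0; -0.6 0 0.3 0 0; -0.5 0 0.3 0 0; -0.5 0 0.4 0 0; 0 0 0 0 0"

```text
time_s: 18.45
eef_pos: [471.0, 545.0, 85.9]
orientation: [0.707, 0.707, 0.003, -0.001]
ft_force: [-8.9, -5.6, 23.3]
opening: 0.106
finger_force: 103.4
```

Call:
carry_out:
  moves: "0 0 0.3 0 0; 0 0 0.3 0 0; 0 0 0.2 0 0; 0 0 0 0 0"

```text
time_s: 18.78
eef_pos: [471.1, 545.0, 85.0]
orientation: [0.707, 0.707, 0.003, -0.002]
ft_force: [-29.1, -28.6, 75.0]
opening: 0.1
finger_force: 110.6
```

```bash
cat > lev.py <<'E'
from pl import *
def rim(n="top",box=(420,800,400,700),zr=(60,130),step=40):
    P=cloud(cam(n));m=(P[...,0]>box[0])&(P[...,0]<box[1])&(P[...,1]>box[2])&(P[...,1]<box[3])&(P[...,2]>zr[0])&(P[...,2]<zr[1])
    return P[m]
E
python3 - <<'E'
from lev import *
s,p,a=st();print(s["time_s"],p.round(1),a,s["ft_force"].round(1),s["ft_torque"].round(2),s["finger_force"])
for n in("top","side"):
    q=rim(n);print(n,len(q))
    for x in(560,600,640,680):
        k=q[abs(q[:,0]-x)<10];print(x,[(y,np.percentile(k[abs(k[:,1]-y)<6][:,2],90).round(),(abs(k[:,1]-y)<6).sum()) for y in range(430,620,12) if (abs(k[:,1]-y)<6).sum()>1])
E
```

```text
18.7833 [471.1 545.   85. ] -0.007222706955923056 [-29.1 -28.6  75. ] [-4.84  5.51  0.22] 110.61099390266463
top 2042
560 [(466, np.float64(128.0), np.int64(29)), (478, np.float64(129.0), np.int64(5)), (490, np.float64(130.0), np.int64(10)), (502, np.float64(126.0), np.int64(9)), (586, np.float64(73.0), np.int64(3)), (598, np.float64(82.0), np.int64(26)), (610, np.float64(91.0), np.int64(26))]
600 [(466, np.float64(122.0), np.int64(61)), (478, np.float64(129.0), np.int64(3))]
640 [(466, np.float64(124.0), np.int64(63)), (478, np.float64(129.0), np.int64(2))]
680 [(466, np.float64(128.0), np.int64(19)), (478, np.float64(121.0), np.int64(2)), (490, np.float64(127.0), np.int64(13)), (502, np.float64(126.0), np.int64(13)), (598, np.float64(83.0), np.int64(34)), (610, np.float64(92.0), np.int64(25))]
side 2266
560 [(466, np.float64(127.0), np.int64(34)), (478, np.float64(120.0), np.int64(19)), (490, np.float64(89.0), np.int64(44)), (598, np.float64(84.0), np.int64(34)), (610, np.float64(89.0), np.int64(21))]
600 [(466, np.float64(122.0), np.int64(92)), (478, np.float64(126.0), np.int64(9))]
640 [(466, np.float64(124.0), np.int64(86)), (478, np.float64(121.0), np.int64(11))]
680 [(466, np.float64(126.0), np.int64(18)), (478, np.float64(127.0), np.int64(8)), (490, np.float64(90.0), np.int64(21)), (598, np.float64(79.0), np.int64(20)), (610, np.float64(90.0), np.int64(29))]
```

Call:
carry_out:
  moves: "0 0 -0.4 0 0; 0 0 -0.3 0 0; 0 0 0 0 0"

```text
time_s: 19.13
eef_pos: [471.2, 545.4, 85.6]
orientation: [0.707, 0.707, 0.003, -0.001]
ft_force: [-9.8, -8.0, 28.7]
opening: 0.104
finger_force: 104.0
```

```bash
python3 - <<'E'
from lev import *
s,p,a=st();print(s["time_s"],p.round(1),s["ft_force"].round(1),s["finger_force"])
c=cam("side");P=cloud(c)
m=(P[...,0]>420)&(P[...,0]<800)&(P[...,1]>400)&(P[...,1]<700)&(P[...,2]>5)&(P[...,2]<190);v,u=np.where(m);print(u.min(),u.max(),v.min(),v.max())
q=P[m]
for x in(560,600,640,680):
    k=q[abs(q[:,0]-x)<10];print(x,[(y,np.percentile(k[abs(k[:,1]-y)<6][:,2],[5,90]).round().tolist()) for y in range(430,660,12) if (abs(k[:,1]-y)<6).sum()>1])
cv2.imwrite("pics/s5.png",cv2.resize(c["img"][max(v.min()-40,0):v.max()+40,max(0,u.min()-40):u.max()+60,::-1],None,fx=3,fy=3)[:600,:800])
E
```

```text
19.1333 [471.2 545.4  85.6] [-9.8 -8.  28.7] 103.99395186686888
155 260 82 180
560 [(466, [88.0, 137.0]), (478, [37.0, 140.0]), (490, [48.0, 91.0]), (586, [56.0, 66.0]), (598, [56.0, 81.0]), (610, [71.0, 89.0]), (622, [85.0, 87.0])]
600 [(454, [44.0, 53.0]), (466, [51.0, 123.0]), (478, [94.0, 141.0]), (610, [40.0, 53.0]), (622, [45.0, 83.0]), (634, [83.0, 91.0])]
640 [(454, [46.0, 49.0]), (466, [48.0, 126.0]), (478, [98.0, 141.0]), (610, [41.0, 56.0]), (622, [49.0, 83.0]), (634, [80.0, 92.0])]
680 [(466, [116.0, 131.0]), (478, [38.0, 141.0]), (490, [50.0, 92.0]), (598, [56.0, 77.0]), (610, [73.0, 90.0]), (622, [66.0, 88.0]), (634, [82.0, 93.0])]
```

View pics/s5.png

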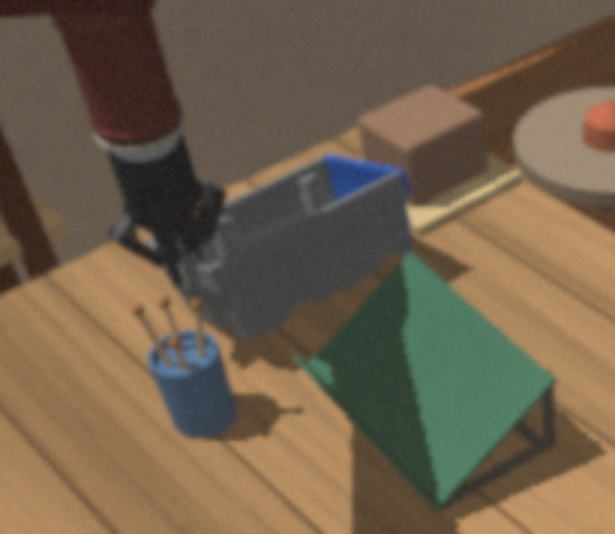

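The side crop shows the tote on the bench on its low edge, still leaning about 16° (near rim at (300,220), far rim lower). It is held at the plain end at (200,250). I'll ease the grip and keep rolling it flat.

Call:
carry_out:
  moves: "0 0 0 0 0.1; 0 0 0 0 0.105; 0 0 0 0 0.11"
  newtons: 20

```text
time_s: 19.43
eef_pos: [471.2, 545.0, 85.2]
orientation: [0.707, 0.707, 0.003, -0.001]
ft_force: [-7.2, -7.8, 23.3]
opening: 0.113
finger_force: 39.4
```

Call:
carry_out:
  moves: "-0.3 0 0.1 0 0.11; -0.3 0 0.1 0 0.11; -0.3 0 0.1 0 0.11; 0 0 0 0 0.11"
  newtons: 20

```text
time_s: 19.77
eef_pos: [471.3, 534.9, 79.2]
orientation: [0.707, 0.707, 0.002, -0.0]
ft_force: [-3.2, -4.0, 8.8]
opening: 0.115
finger_force: 37.6
```

Call:
carry_out:
  moves: "-0.3 0 0.1 0 0.11; -0.3 0 0.2 0 0.11; -0.3 0 0.2 0 0.11; 0 0 0 0 0.11"

```text
time_s: 20.1
eef_pos: [471.1, 525.1, 72.2]
orientation: [0.707, 0.707, 0.001, 0.0]
ft_force: [0.5, -1.2, 5.0]
opening: 0.111
finger_force: 37.0
```

```bash
cat >> lev.py <<'E'
def tilt(n="side"):
    q=rim(n,(540,800,380,700),(5,190));out=[]
    for x in(600,640):
        k=q[abs(q[:,0]-x)<12];k=k[k[:,2]>75]
        h=k[k[:,1]<k[:,1].mean()];l=k[k[:,1]>=k[:,1].mean()]
        a=[np.percentile(h[:,1],60),np.percentile(h[:,2],92)];b=[np.percentile(l[:,1],50),np.percentile(l[:,2],92)]
        out.append((x,np.round(a),np.round(b)))
    print(n,out)
E
python3 - <<'E'
from lev import *
s,p,a=st();print(s["time_s"],p.round(1),s["ft_force"].round(1),s["finger_force"]);tilt("side");tilt("top")
E
```

```text
20.1 [471.1 525.1  72.2] [ 0.5 -1.2  5. ] 36.97694004164077
side [(600, array([448., 113.]), array([610.,  98.])), (640, array([447., 114.]), array([610.,  99.]))]
top [(600, array([448., 117.]), array([611., 100.])), (640, array([447., 117.]), array([611., 101.]))]
```

Call:
carry_out:
  moves: "-0.3 0 0.2 0 0.11; -0.2 0 0.2 0 0.11; -0.2 0 0.2 0 0.11; 0 0 0.1 0 0.11; 0 0 0 0 0.11"

```text
time_s: 20.62
eef_pos: [470.5, 517.7, 64.7]
orientation: [0.708, 0.707, -0.0, 0.001]
ft_force: [0.0, -3.7, 7.0]
opening: 0.114
finger_force: 37.4
```

```bash
python3 - <<'E'
from lev import *
s,p,a=st();print(s["time_s"],p.round(1),s["ft_force"].round(1),s["finger_force"]);tilt("side");tilt("top")
E
```

```text
20.6167 [470.5 517.7  64.7] [ 0.  -3.7  7. ] 37.40726885735057
side [(600, array([439.,  99.]), array([602.,  99.])), (640, array([438., 102.]), array([602., 100.]))]
top [(600, array([438., 101.]), array([602., 103.])), (640, array([438., 106.]), array([602., 102.]))]
```

The tote lies flat (rim at about z 100 on both sides). Next I tighten the grip and lift.

Call:
carry_out:
  moves: "0 0 0 0 0; 0 0 0 0 0; 0 0 0 0 0; 0 0 0 0 0; 0 0 -0.5 0 0"
  newtons: 115

```text
time_s: 21.13
eef_pos: [469.5, 517.7, 68.2]
orientation: [0.707, 0.707, -0.001, 0.0]
ft_force: [-0.9, -0.4, -2.9]
opening: 0.103
finger_force: 112.2
```

Call:
carry_out:
  moves: "0 0 -1 0 0; 0 0 -1.5 0 0; 0 0 -2 0 0; 0 0 -2.5 0 0; 0 0 -3 0 0"

```text
time_s: 21.55
eef_pos: [468.1, 518.2, 168.7]
orientation: [0.707, 0.707, -0.002, -0.0]
ft_force: [0.1, 0.3, -3.5]
opening: 0.099
finger_force: 112.5
```

Call:
carry_out:
  moves: "0 0 -3 0 0; 0 0 -3 0 0; 0 0 -2.5 0 0; 0 0 -1.5 0 0; 0 0 0 0 0"

```text
time_s: 21.97
eef_pos: [470.2, 519.8, 273.6]
orientation: [0.707, 0.707, 0.002, -0.001]
ft_force: [-0.3, 1.5, -2.5]
opening: 0.098
finger_force: 112.2
```

```bash
python3 - <<'E'
from pl import *
s,p,a=st();print(s["time_s"],p.round(1),a,s["ft_force"].round(1),s["finger_force"],s["opening"])
P=cloud(cam("side"));z0=p[2]-64.7
m=(P[...,0]>540)&(P[...,0]<800)&(P[...,1]>380)&(P[...,1]<700)&(P[...,2]>z0+80)&(P[...,2]<z0+125);q=P[m]
for x in(600,660):
    k=q[abs(q[:,0]-x)<12];h=k[k[:,1]<520];l=k[k[:,1]>520]
    print(x,[(np.median(g[:,1]).round(),np.percentile(g[:,2],92).round(1)-z0) for g in(h,l)])
plan([(500,270,265,12),(480,-50,265,30),(480,-342,265,43.8)],0,vmax=34)
E
```

```text
21.9667 [470.2 519.8 273.6] 0.03323423883620325 [-0.3  1.5 -2.5] 112.17810610542074 0.09807238828854045
600 [(np.float64(440.0), np.float64(97.64546621674094)), (np.float64(606.0), np.float64(98.94546621674095))]
660 [(np.float64(439.0), np.float64(97.84546621674093)), (np.float64(605.0), np.float64(97.64546621674094))]
-3.12 0.38 0.07 -0.026 0; -3.13 0.29 0.07 -0.026 0; -3.13 0.21 0.07 -0.026 0; -3.14 0.13 0.07 -0.026 0; -3.14 0.05 0.08 -0.026 0
-3.14 -0.03 0.07 -0.026 0; -3.13 -0.11 0.08 -0.026 0; -3.13 -0.19 0.07 -0.027 0; -3.09 -0.86 0 -0.031 0; -3.06 -0.96 0 -0.031 0
-3.03 -1.05 0 -0.032 0; -2.99 -1.15 0 -0.031 0; -2.96 -1.24 0 -0.032 0; -2.92 -1.33 0 -0.031 0; -2.87 -1.42 0 -0.032 0
-2.83 -1.51 0 -0.031 0; -2.78 -1.6 0 -0.032 0; -2.72 -1.69 0 -0.031 0; -2.81 -1.62 0 -0.027 0; -2.77 -1.7 0 -0.027 0
-2.72 -1.77 0 -0.027 0; -2.67 -1.84 0 -0.027 0; -2.62 -1.92 0 -0.027 0; -2.56 -1.99 0 -0.026 0; -2.51 -2.05 0 -0.027 0
-2.46 -2.12 0 -0.026 0; -2.4 -2.18 0 -0.027 0
end [ 480. -342.  265.] 43.8 27
```

Call:
carry_out:
  moves: "-1 0.1 0 -0.01 0; -2 0.3 0.1 -0.026 0; -2.6 0.3 0.1 -0.026 0; -3.1 0.3 0.1 -0.026 0; -3.1 0.2 0.1 -0.026 0"

```text
time_s: 22.43
eef_pos: [486.4, 399.2, 262.6]
orientation: [0.665, 0.747, -0.002, 0.0]
ft_force: [0.8, -0.9, -3.0]
opening: 0.104
finger_force: 112.4
```

Call:
carry_out:
  moves: "-3.1 0.1 0.1 -0.026 0; -3.1 0 0.1 -0.026 0; -3.1 -0.1 0.1 -0.026 0; -3.1 -0.2 0.1 -0.026 0; -3.1 -0.8 0 -0.031 0"

```text
time_s: 22.85
eef_pos: [502.4, 243.8, 258.8]
orientation: [0.613, 0.79, -0.002, -0.0]
ft_force: [0.7, -0.3, -2.7]
opening: 0.103
finger_force: 112.4
```

Call:
carry_out:
  moves: "-3.05 -0.95 0 -0.031 0; -3.05 -1.05 0 -0.031 0; -3 -1.15 0 -0.031 0; -2.95 -1.25 0 -0.031 0; -2.9 -1.35 0 -0.031 0"

```text
time_s: 23.27
eef_pos: [492.4, 84.1, 259.2]
orientation: [0.55, 0.835, -0.001, -0.001]
ft_force: [1.1, -0.2, -3.3]
opening: 0.102
finger_force: 112.4
```

Call:
carry_out:
  moves: "-2.9 -1.4 0 -0.031 0; -2.85 -1.5 0 -0.031 0; -2.8 -1.6 0 -0.031 0; -2.7 -1.7 0 -0.031 0; -2.8 -1.6 0 -0.027 0"

```text
time_s: 23.68
eef_pos: [485.5, -76.0, 259.4]
orientation: [0.485, 0.874, -0.001, -0.001]
ft_force: [0.9, 0.8, -3.5]
opening: 0.099
finger_force: 112.4
```

Call:
carry_out:
  moves: "-2.75 -1.7 0 -0.027 0; -2.7 -1.75 0 -0.027 0; -2.7 -1.85 0 -0.027 0; -2.6 -1.9 0 -0.027 0; -2.3 -1.7 0 -0.027 0"

```text
time_s: 24.1
eef_pos: [487.1, -234.2, 259.7]
orientation: [0.426, 0.905, -0.0, -0.001]
ft_force: [1.4, -0.0, -3.5]
opening: 0.105
finger_force: 112.4
```

Call:
carry_out:
  moves: "-1.8 -1.5 0 -0.027 0; -1.2 -1 0 -0.02 0; -0.6 -0.5 0 0 0; 0 0 0 0 0; 0 0 0 0 0"

```text
time_s: 24.52
eef_pos: [489.1, -278.5, 260.3]
orientation: [0.405, 0.914, -0.0, -0.001]
ft_force: [0.7, 0.4, -3.0]
opening: 0.101
finger_force: 112.4
```

```bash
python3 - <<'E'
from pl import *
s,p,a=st();print(s["time_s"],p.round(1),a,s["joint_pos"].round(2),s["finger_force"])
plan([(480,-342,265,43.8),(480,-342,200,43.8)],0,vmax=24)
E
```

```text
24.5167 [ 489.1 -278.5  260.3] 42.164047626607726 [-0.47  0.21  1.06  1.68 -0.19  1.36  1.36] 112.38878663862124
-1.37 -1.65 -0.16 -0.01 0; -1.35 -1.66 -0.16 -0.009 0; -1.33 -1.66 -0.15 -0.01 0; -0 -0 2.17 0 0; -0 -0 2.16 0 0
-0 -0 2.17 0 0
end [ 480. -342.  200.] 43.8 6
```

Call:
carry_out:
  moves: "-1 -1.2 0 -0.01 0; -1.3 -1.6 0 -0.01 0; -1.2 -1.5 0 -0.009 0; -0.6 -0.65 1 0 0; 0 0 1.5 0 0"

```text
time_s: 24.93
eef_pos: [481.5, -344.0, 237.0]
orientation: [0.392, 0.92, -0.0, 0.001]
ft_force: [-0.7, -0.7, -3.7]
opening: 0.101
finger_force: 112.4
```

Call:
carry_out:
  moves: "0 0 1.5 0 0; 0 0 1 0 0; 0 0 0.5 0 0; 0 0 0 0 0; 0 0 0 0 0"

```text
time_s: 25.35
eef_pos: [481.9, -342.1, 206.7]
orientation: [0.391, 0.92, 0.0, 0.0]
ft_force: [0.8, -0.2, -1.8]
opening: 0.104
finger_force: 112.6
```

```bash
cat > meas.py <<'E'
from pl import *
def meas():
    s,p,a=st();print(s["time_s"],p.round(1),round(a,2),s["ft_force"].round(1),s["finger_force"])
    z0=p[2]-64.7
    for n in("side","top"):
        c=cam(n);P=cloud(c)
        m=(P[...,0]>400)&(P[...,0]<780)&(P[...,1]>-480)&(P[...,1]<-60)&(P[...,2]>z0+90)&(P[...,2]<z0+108)
        q=P[m];e=np.radians(43.85);X=np.array([np.cos(e),np.sin(e),0]);Y=np.array([-X[1],X[0],0])
        o=np.array([570.4,-255.0,0]);u=(q-o)@X;v=(q-o)@Y
        k=(u>-60)&(u<118)
        L=k&(v>60)&(v<105);R=k&(v<-60)&(v>-105);B=(u>105)&(u<150)&(abs(v)<60)
        def edge(t,w):  # line fit of rim mid v = a+b*u
            b=np.polyfit(t,w,1) if len(t)>10 else [np.nan]*2; return np.round([b[1],np.degrees(np.arctan(b[0]))],2)
        for nm,mm,t,w in(("L",L,u,v),("R",R,u,v),("blueEnd",B,v,u)):
            print(n,nm,mm.sum(),"mid,ang",edge(t[mm],w[mm]),"range",np.percentile(w[mm],[3,97]).round(1) if mm.sum()>5 else "","z",(np.median(q[mm][:,2])-z0).round(1) if mm.sum() else "")
            if nm!="blueEnd" and mm.sum()>20:
                print("   z at u -40..100:",[(np.median(q[mm&(abs(u-x)<15)][:,2])-z0).round(1) for x in(-40,30,100)])
    return c
E
python3 - <<'E'
from meas import *
c=meas();cv2.imwrite("pics/t6.png",cv2.resize(c["img"][110:300,300:500,::-1],None,fx=3,fy=3))
E
```

```text
25.35 [ 481.9 -342.1  206.7] 43.94 [ 0.8 -0.2 -1.8] 112.59199425112456
side L 308 mid,ang [89.64  0.  ] range [84.6 94.2] z 97.4
   z at u -40..100: [np.float64(97.6), np.float64(97.4), np.float64(96.8)]
side R 0 mid,ang [nan nan] range  z 
side blueEnd 229 mid,ang [123.88  -0.25] range [119.7 130. ] z 96.5
top L 301 mid,ang [87.38  0.69] range [66.7 95.7] z 98.6
   z at u -40..100: [np.float64(97.3), np.float64(98.9), np.float64(98.5)]
top R 304 mid,ang [-72.66  -0.08] range [-79.3 -63.2] z 99.3
   z at u -40..100: [np.float64(98.3), np.float64(100.9), np.float64(99.1)]
top blueEnd 154 mid,ang [124.12  -0.79] range [119.4 129.2] z 99.2
```

View pics/t6.png

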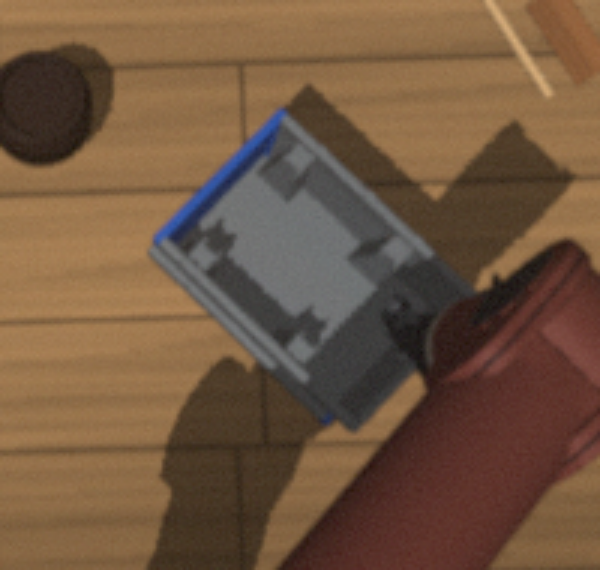

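The tote is level over the packed one, blue end at (220,175), over the packed tote's plain end. It sits about 7 mm too far to its left. I'll shift it, lower it to just above the rim and measure again.

Call:
carry_out:
  moves: "-0.2 0.05 0 0 0; -0.3 0.05 0.3 0 0; -0.25 0 0.8 0 0; 0 0 1 0 0; 0 0 0.8 0 0"

```text
time_s: 25.87
eef_pos: [487.2, -347.4, 175.8]
orientation: [0.392, 0.92, -0.0, -0.001]
ft_force: [-0.9, 0.9, -2.8]
opening: 0.098
finger_force: 112.3
```

Call:
carry_out:
  moves: "0 0 0.2 0 0; 0 0 0 0 0; 0 0 0 0 0"

```text
time_s: 26.12
eef_pos: [487.3, -347.5, 175.1]
orientation: [0.392, 0.92, -0.0, -0.0]
ft_force: [0.9, 0.9, -3.1]
opening: 0.1
finger_force: 112.6
```

```bash
python3 - <<'E'
from meas import *
meas()
# same line-fit on the packed tote from the first side picture
P=np.load("side0.npy")[200:340,330:450].reshape(-1,3);q=P[(P[:,2]>90)&(P[:,2]<108)]
e=np.radians(43.85);X=np.array([np.cos(e),np.sin(e),0]);Y=np.array([-X[1],X[0],0]);o=np.array([570.4,-255.0,0]);u=(q-o)@X;v=(q-o)@Y
for nm,m,t,w in(("L",(abs(u)<100)&(v>60),u,v),("R",(abs(u)<100)&(v<-60),u,v),("plain",(u>105)&(abs(v)<60),v,u),("blue",(u<-105)&(abs(v)<60),v,u)):
    b=np.polyfit(t[m],w[m],1);print("lower",nm,m.sum(),b[1].round(2),np.degrees(b[0]).round(2),np.percentile(w[m],[3,97]).round(1))
E
```

```text
26.1167 [ 487.3 -347.5  175.1] 43.87 [ 0.9  0.9 -3.1] 112.59386407909915
side L 300 mid,ang [ 8.192e+01 -6.000e-02] range [76.8 86.5] z 97.2
   z at u -40..100: [np.float64(97.2), np.float64(97.1), np.float64(97.0)]
side R 0 mid,ang [nan nan] range  z 
side blueEnd 198 mid,ang [1.2429e+02 9.0000e-02] range [120.1 130.4] z 96.3
top L 283 mid,ang [80.82  0.98] range [62.8 88. ] z 98.6
   z at u -40..100: [np.float64(96.0), np.float64(99.1), np.float64(97.9)]
top R 311 mid,ang [-78.73  -0.67] range [-86.6 -63.9] z 99.0
   z at u -40..100: [np.float64(99.1), np.float64(99.9), np.float64(97.7)]
top blueEnd 141 mid,ang [124.46   0.55] range [120. 129.] z 99.7
lower L 337 82.42 -0.05 [67.4 88. ]
lower R 384 -80.77 -0.08 [-87.1 -69.2]
lower plain 220 123.9 0.76 [119.8 131.1]
lower blue 313 -126.99 -0.28 [-131.3 -121.1]
```

Aligned to within about 1 mm. Now I lower it.

Call:
carry_out:
  moves: "0.05 0 0.4 0 0; 0 0 0.4 0 0; 0 0 0.3 0 0; 0 0 0.2 0 0; 0 0 0 0 0"

```text
time_s: 26.63
eef_pos: [486.9, -346.9, 161.7]
orientation: [0.392, 0.92, 0.0, -0.0]
ft_force: [0.1, 0.1, -3.4]
opening: 0.102
finger_force: 112.2
```

Call:
carry_out:
  moves: "0 0 0.1 0 0; 0 0 0.1 0 0; 0 0 0.1 0 0; 0 0 0 0 0; 0 0 0 0 0"

```text
time_s: 27.05
eef_pos: [487.1, -347.1, 159.3]
orientation: [0.392, 0.92, -0.0, -0.0]
ft_force: [-0.1, 0.2, -3.1]
opening: 0.1
finger_force: 112.3
```

Call:
carry_out:
  moves: "0 0 0.1 0 0; 0 0 0.1 0 0; 0 0 0 0 0; 0 0 0 0 0"

```text
time_s: 27.38
eef_pos: [487.1, -347.1, 157.3]
orientation: [0.392, 0.92, -0.0, -0.0]
ft_force: [-0.3, -0.5, -3.3]
opening: 0.1
finger_force: 112.3
```

Call:
carry_out:
  moves: "0 0 0.1 0 0; 0 0 0 0 0; 0 0 0.1 0 0; 0 0 0 0 0; 0 0 0 0 0"

```text
time_s: 27.8
eef_pos: [487.2, -347.3, 155.6]
orientation: [0.392, 0.92, -0.0, 0.0]
ft_force: [-1.1, -1.2, -0.3]
opening: 0.1
finger_force: 112.4
```

Call:
carry_out:
  moves: "0 0 0.1 0 0; 0 0 0 0 0; 0 0 0 0 0"

```text
time_s: 28.05
eef_pos: [487.2, -347.6, 154.9]
orientation: [0.392, 0.92, -0.0, 0.0]
ft_force: [-1.3, -2.4, 4.4]
opening: 0.101
finger_force: 112.7
```

Contact came at the expected height. I'll press lightly, let go gradually, and measure.

Call:
carry_out:
  moves: "0 0 0.1 0 0; 0 0 0 0 0; 0 0 0 0 0.1; 0 0 0 0 0.11; 0 0 0 0 0.12"
  newtons: 20

```text
time_s: 28.47
eef_pos: [487.4, -347.7, 154.4]
orientation: [0.392, 0.92, 0.0, 0.001]
ft_force: [-3.1, 0.5, 10.8]
opening: 0.124
finger_force: 8.6
```

Call:
carry_out:
  moves: "0 0 0 0 0.14; 0 0 0 0 0.18; 0 0 0 0 0.25; 0 0 0 0 0.35; 0 0 0 0 0.45"

```text
time_s: 28.88
eef_pos: [487.1, -346.9, 153.1]
orientation: [0.392, 0.92, 0.0, -0.0]
ft_force: [0.5, -0.5, 0.1]
opening: 0.444
finger_force: 0.0
```

```bash
python3 - <<'E'
from meas import *
s,p,a=st();print(p,s["opening"]);meas()
E
```

```text
[ 487.13996615 -346.87797889  153.10102538] 0.44437975568062094
28.8833 [ 487.1 -346.9  153.1] 43.9 [ 0.5 -0.5  0.1] 0.0
side L 377 mid,ang [78.88  0.56] range [62.4 86.4] z 100.0
   z at u -40..100: [np.float64(98.2), np.float64(100.5), np.float64(100.0)]
side R 0 mid,ang [nan nan] range  z 
side blueEnd 200 mid,ang [123.82   0.23] range [119.5 130.7] z 99.2
top L 303 mid,ang [80.19  0.42] range [62.2 88.3] z 101.0
   z at u -40..100: [np.float64(96.7), np.float64(101.6), np.float64(100.6)]
top R 332 mid,ang [-77.98  -0.15] range [-86.4 -62.7] z 100.6
   z at u -40..100: [np.float64(96.1), np.float64(101.6), np.float64(100.3)]
top blueEnd 136 mid,ang [124.26  -0.97] range [119.4 129.2] z 102.2
```

Call:
carry_out:
  moves: "0 0 -1 0 0.45; 0 0 -2 0 0.45; 0 0 -3 0 0.45; 0 0 -3 0 0.45; -2 -3 -2 0 0.45"

```text
time_s: 29.4
eef_pos: [484.5, -376.0, 266.4]
orientation: [0.387, 0.922, 0.002, 0.001]
ft_force: [2.3, -0.7, 0.7]
opening: 0.45
finger_force: 0.0
```

Call:
carry_out:
  moves: "0 0 -3 0 0.45; 0 0 -3 0 0.45; 0 0 0 0 0.45; 0 0 0 0 0.45; 0 0 0 0 0.45"

```text
time_s: 29.82
eef_pos: [479.3, -382.1, 323.3]
orientation: [0.392, 0.92, 0.0, -0.0]
ft_force: [-0.0, 0.2, 0.1]
opening: 0.453
finger_force: 0.0
```

```bash
python3 - <<'E'
from pl import *
s,p,a=st();print(s["time_s"],p.round(1))
e=np.radians(43.85);X=np.array([np.cos(e),np.sin(e),0]);Y=np.array([-X[1],X[0],0]);o=np.array([570.4,-255.0,0])
ims=[]
for n in("side","top"):
    c=cam(n);P=cloud(c).reshape(-1,3);q=P[(P[:,2]>182)&(P[:,2]<197)];u=(q-o)@X;v=(q-o)@Y;k=(abs(u)<150)&(abs(v)<100)
    print(n,k.sum(),cv2.minAreaRect(np.c_[u,v][k].astype(np.float32)))
    for nm,m in(("u+",k&(u>105)),("u-",k&(u<-105)),("v+",k&(v>65)),("v-",k&(v<-65))):
        if m.sum()>9:print(nm,m.sum(),"z",np.median(q[m][:,2]).round(1),"med u,v",np.median(u[m]).round(1),np.median(v[m]).round(1))
    ims.append(cv2.resize(c["img"][150:350,280:480,::-1] if n=="side" else c["img"][120:280,320:480,::-1],(390,390)))
cv2.imwrite("pics/f.png",np.hstack(ims))
E
```

```text
29.8167 [ 479.3 -382.1  323.3]
side 1543 ((0.0552978515625, -1.1711654663085938), (263.3976745605469, 175.65966796875), 0.008960788138210773)
u+ 362 z 188.6 med u,v 122.7 2.3
u- 561 z 188.5 med u,v -126.3 -0.0
v+ 519 z 188.8 med u,v -26.3 81.3
v- 407 z 188.6 med u,v 19.4 -81.2
top 1127 ((-1.57781982421875, 0.2342987060546875), (176.60311889648438, 262.1381530761719), 89.93891143798828)
u+ 234 z 190.8 med u,v 123.2 -3.4
u- 267 z 190.7 med u,v -125.0 2.3
v+ 383 z 190.4 med u,v -8.0 82.8
v- 397 z 190.5 med u,v -0.5 -79.9
```

View pics/f.png

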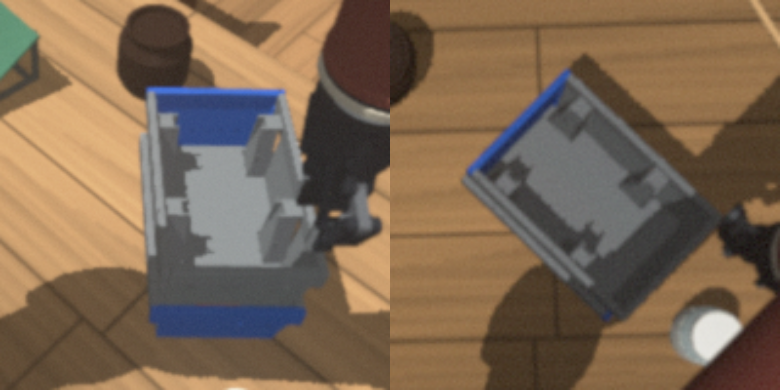

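The upper tote sits level with its rim at 190 mm. It is centred to within about 1 mm, its blue end (215,95 in the left view) is opposite the packed tote's blue end (230,320), and the gripper is clear.

```bash
python3 -c "
from bench import r
print(r.close_job())"
```

```text
the job is handed in; nothing more can be done
None
```

The job is handed in at about 30 s of the 64 s limit: the last cup stands in the gap in the packed tote, and the empty tote sits level on its shoulders with blue ends opposite, measured within about 2 mm of centre; no verdict came back.

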